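# Find the full screw tin by its weight

## Task

Only one of the three identical closed screw tins on the board is full. First swing the keeper bar, which lies over the tins, out to a right angle with the row so that it points away from you, and leave it there; then lift the tins to feel which is the heaviest. Finish while still holding the heaviest one level in the gripper, at least 12 cm above the board, with the two lighter tins standing on the board, and do not disturb the other things on the desk.

Things in the scene. Friction and masses are not known exactly. Their poses are not given: they have to be found in the camera images.
- tin_board: wooden board lying fixed on the desk, 110 mm (its x) by 330 mm (its y), 8 mm thick. Origin: centre of the underside. The three tins stand on it in a row along its y axis, near y = +82, 0 and -82 mm, x = 0. A steel post at y = +145 mm carries the keeper bar. It lies turned up to 0.2 rad either way
- keeper (a joint): angle of the keeper bar about its upright hinge, rad: 0 = along the row, over the tins; grows anticlockwise from above, the bar sweeping away from the robot; 1.571 = at a right angle, pointing along the board's +x (a thin dark mark on the board shows it). Stops at 0 and 2.4; starts between 0 and 0.2. Stays where it is left (friction 0.12 N m, no spring)
- keeper_hinge (a point): point on the hinge axis of the keeper, at the bar's underside, 36 mm above the desk. The bar is dark steel, 14 mm wide, 8 mm thick, reaching 212 mm from the hinge, 5 mm clear above the tins
- keeper_knob (a point): centre of the top end of the keeper's knob: a black round upright pin, 14 mm across, standing 40 mm above the bar, 105 mm from the hinge axis; its top is 84 mm above the desk. It can be pinched from above and led round, free to turn between the fingers
- tin_a: one of three identical screw tins: round flat closed tin, 54 mm across, 23 mm high, white fixed lid with a label. Origin: centre of the underside, z up. Stands on the board in one of three places in a row 82 mm apart (up to 12 mm off), in an order that differs each time. Each weighs under 0.35 kg; the full one more than twice as much as either other, which only lifting can tell
- tin_b: one of three identical screw tins: round flat closed tin, 54 mm across, 23 mm high, white fixed lid with a label. Origin: centre of the underside, z up. Stands on the board in one of three places in a row 82 mm apart (up to 12 mm off), in an order that differs each time. Each weighs under 0.35 kg; the full one more than twice as much as either other, which only lifting can tell
- tin_c: one of three identical screw tins: round flat closed tin, 54 mm across, 23 mm high, white fixed lid with a label. Origin: centre of the underside, z up. Stands on the board in one of three places in a row 82 mm apart (up to 12 mm off), in an order that differs each time. Each weighs under 0.35 kg; the full one more than twice as much as either other, which only lifting can tell
- mouse: black computer mouse, 125 x 68 x 42 mm, to the left of the board. Origin: centre of the underside. Bystander, loose; leave it where it is
- phone: black phone lying flat, 148 x 72 x 8 mm, to the right of the board. Origin: centre of the underside. Bystander, loose; leave it where it is
- earbud_case: grey earbud case, 23 x 60 x 45 mm, to the right of the board, further back. Origin: centre of the underside. Bystander, loose; leave it where it is
Mind the look-alikes: they are no part of the job. What is shaped like the tin_a but orange or yellow is not meant.

How it is judged (in metres and radians):
On the way:
1. the keeper bar stands at a right angle to the row (within 11 degrees), at rest, with all three tins still standing on the board (value of joint keeper between 1.37 and 1.77 rad and velocity of joint keeper between -0.05 and 0.05 rad/s and z of tin_a in the frame of tin_board between 0.004 and 0.014 m and angle between each of tin_a, tin_b, tin_c's own z axis and vertical below 0.12 rad and x of tin_a in the frame of tin_board between -0.06 and 0.06 m and y of tin_a in the frame of tin_board between -0.165 and 0.165 m and z of tin_b in the frame of tin_board between 0.004 and 0.014 m and x of tin_b in the frame of tin_board between -0.06 and 0.06 m and y of tin_b in the frame of tin_board between -0.165 and 0.165 m and z of tin_c in the frame of tin_board between 0.004 and 0.014 m and x of tin_c in the frame of tin_board between -0.06 and 0.06 m and y of tin_c in the frame of tin_board between -0.165 and 0.165 m), for 0.2 s.
At the end, for the whole second after the job is handed in: The heaviest tin is held still and level (15 degrees) in the fingers, 11 cm or more above the board, carried by nothing else; the other two stand free and upright on the board, each pressing on it with under 1.9 N (a light tin's weight); the keeper is at a right angle within 11 degrees (((value of joint keeper between 1.37 and 1.77 rad and z of tin_a in the frame of tin_board above 0.118 m and angle between tin_a's own z axis and vertical below 0.26 rad and linear speed of tin_a below 0.03 m/s and contact force between the fingers and tin_a above 1 N and contact force between tin_a and tin_board below 0.1 N and ((z of tin_b in the frame of tin_board between 0.004 and 0.014 m and angle between tin_b's own z axis and vertical below 0.12 rad and x of tin_b in the frame of tin_board between -0.06 and 0.06 m and y of tin_b in the frame of tin_board between -0.165 and 0.165 m) and contact force between tin_b and tin_board between 0.3 and 1.9 N and linear speed of tin_b below 0.02 m/s and contact force between each of the fingers, tin_a and tin_b below 0.1 N) and ((z of tin_c in the frame of tin_board between 0.004 and 0.014 m and angle between tin_c's own z axis and vertical below 0.12 rad and x of tin_c in the frame of tin_board between -0.06 and 0.06 m and y of tin_c in the frame of tin_board between -0.165 and 0.165 m) and contact force between tin_c and tin_board between 0.3 and 1.9 N and linear speed of tin_c below 0.02 m/s and contact force between each of the fingers, tin_a and tin_c below 0.1 N) and contact force between tin_b and tin_c below 0.5 N) or (value of joint keeper between 1.37 and 1.77 rad and z of tin_b in the frame of tin_board above 0.118 m and angle between tin_b's own z axis and vertical below 0.26 rad and linear speed of tin_b below 0.03 m/s and contact force between the fingers and tin_b above 1 N and contact force between tin_b and tin_board below 0.1 N and ((z of tin_a in the frame of tin_board between 0.004 and 0.014 m and angle between tin_a's own z axis and vertical below 0.12 rad and x of tin_a in the frame of tin_board between -0.06 and 0.06 m and y of tin_a in the frame of tin_board between -0.165 and 0.165 m) and contact force between tin_a and tin_board between 0.3 and 1.9 N and linear speed of tin_a below 0.02 m/s and contact force between each of the fingers, tin_b and tin_a below 0.1 N) and ((z of tin_c in the frame of tin_board between 0.004 and 0.014 m and angle between tin_c's own z axis and vertical below 0.12 rad and x of tin_c in the frame of tin_board between -0.06 and 0.06 m and y of tin_c in the frame of tin_board between -0.165 and 0.165 m) and contact force between tin_c and tin_board between 0.3 and 1.9 N and linear speed of tin_c below 0.02 m/s and contact force between each of the fingers, tin_b and tin_c below 0.1 N) and contact force between tin_a and tin_c below 0.5 N) or (value of joint keeper between 1.37 and 1.77 rad and z of tin_c in the frame of tin_board above 0.118 m and angle between tin_c's own z axis and vertical below 0.26 rad and linear speed of tin_c below 0.03 m/s and contact force between the fingers and tin_c above 1 N and contact force between tin_c and tin_board below 0.1 N and ((z of tin_a in the frame of tin_board between 0.004 and 0.014 m and angle between tin_a's own z axis and vertical below 0.12 rad and x of tin_a in the frame of tin_board between -0.06 and 0.06 m and y of tin_a in the frame of tin_board between -0.165 and 0.165 m) and contact force between tin_a and tin_board between 0.3 and 1.9 N and linear speed of tin_a below 0.02 m/s and contact force between each of the fingers, tin_c and tin_a below 0.1 N) and ((z of tin_b in the frame of tin_board between 0.004 and 0.014 m and angle between tin_b's own z axis and vertical below 0.12 rad and x of tin_b in the frame of tin_board between -0.06 and 0.06 m and y of tin_b in the frame of tin_board between -0.165 and 0.165 m) and contact force between tin_b and tin_board between 0.3 and 1.9 N and linear speed of tin_b below 0.02 m/s and contact force between each of the fingers, tin_c and tin_b below 0.1 N) and contact force between tin_a and tin_b below 0.5 N))); the arm keeps its last pose, push and grip.
It fails at once if the mouse is moved more than 2 cm (distance of mouse from where it was at the start of the episode above 0.02 m).
It fails at once if the phone is moved more than 2 cm (distance of phone from where it was at the start of the episode above 0.02 m).
It fails at once if the earbud case is moved more than 2 cm (distance of earbud_case from where it was at the start of the episode above 0.02 m).
It fails at once if a tin is tipped over (angle between any of tin_a, tin_b, tin_c's own z axis and vertical above 0.8 rad).
It also fails if it takes over 72 s, if anything falls off the work surface, if the arm or the gripper's body presses on something with over 40 N, if the wrist force passes 120 N, or if a joint passes its speed limit or range.

## Robot

A 6-joint arm with a two-finger parallel gripper is mounted at the origin on a cart in front of the work surface, level with it; the furniture and walls round the work are solid. World frame = base frame: x ahead of the robot, y to its left, z up, the work surface at z = 0. Lengths are in m, angles in degrees, forces in N, time in s.
With the tool pointing down it reaches from about 0.25 to 0.725 m from the base axis. Payload 9.7 kg.
Tool frame: the origin (TCP) lies midway between the tips of the shut fingers; the grasp point (between the pads) lies 19 mm behind it (bot.hold_point_z is the distance from the TCP to the grasp point, in m); z points along the fingers, y is the line along which they close (so a half turn about z gives the same grasp; the last joint's range is limited). The gripper opens to 85 mm and grips with 20 to 120 N. Pads are 22 mm wide; open, the fingers measure 114 mm over their backs; the gripper's body (76 mm by 85 mm) begins 54 mm behind the grasp point. The pads swing forward as they close: fully open they stand 13 mm farther back than shut.
Start: joints at [-68.01, 4.979, 10.078, 95.1, 0, 90], TCP at [0.206, -0.51, 0.2] pointing down, gripper open.
Joint ranges: [-179.16, 179.16], [-48.56, 103.87], [-65.8, 70.77], [-126.05, 130.52], [-82.76, 87.17], [-180, 180]. Speed limits (degrees/s): [127.2, 127.2, 147.25, 180, 180, 180].

## Interface

Orientations are given as [roll, pitch, yaw] about the fixed x, y, z axes, in that order (R = Rz(yaw) Ry(pitch) Rx(roll)).
In Python, from workcell import bot gives the robot as it stands.
- The arm moves only by the tool play_rows, never from a script. Its argument "steps" is a list that holds one entry, the list of rows, each a list of 4 numbers: the shift along the tool's x, y, z in m, then the turn about the tool's z in rad. In form: [[[tx, ty, tz, yaw], ...]]. A call has exactly 5 rows; each row shifts and turns the commanded pose from where the row before left it, along the tool's axes as they then stand; what a row does not reach is not made up. A row lasts 1/12 s, in which the tool goes at most 41.7 mm and 7.16 degrees, less where a joint would pass 70% of its speed; a pose out of reach is approached as far as the arm can. A call is refused whole if a number of a shift passes 0.0417 or a number of a turn 0.125, either way. A call with a gripper value outside its range is refused whole. "gripper" is the finger opening in m, from 0 to 0.0854, set as the call begins (left out, the last holds). The fingers move at their own pace and stop on an object; "squeeze" is the grip in N (left out, the last holds). Time passes only in rows, so rows that do not move let the fingers close, or fill a call up. It gives the time, the measured TCP pose, the force, the opening and the grip force at its end, in the units of the state.
- bot.get_obs(): the state, without advancing time (a new reading comes with each control period).
- bot.camera(name): name is "side" or "top"; returns a dict with "img" (420x560x3 uint8, blue, green, red), "vfov" (degrees; the focal length in pixels is half the picture's height over the tangent of half this angle, whatever the lens; pixels are square), "cx", "cy" (the principal point, pixels), "xyz" and "attitude" of the camera in the world. Camera axes: x right, y down, z forward; pixel columns grow to the right and rows downward; lengths in m; the calibration is good to about 2 mm. A picture is of the moment at which its call begins. There is no depth.
- bot.job_done(): hands the job in; it is judged then, once.
The state is a dict: "time": time; "q": joint angles; "qd": joint speeds; "joint_efforts": joint torques, N m; "ee_pos": TCP position; "tcp_rot": TCP orientation; "wrist_force": force on the tool from outside, world axes, zero at the start; "torque": the same for the moment, N m; "opening": finger opening in m; "grasp_force": force on a finger pad.
Only numpy, scipy, OpenCV 4.12 (cv2) and the standard library are available. Lean on these libraries where they do the work, as an engineer would, in place of code of your own. Each camera call takes 0.05 s, during which the arm holds its last target. There are 200 camera calls.

## Working session

There is one attempt and no reset: what is moved stays moved. The work goes in short steps, Python scripts to look and compute and a tool call to move; the robot and the scene stay as the last step left them, time stands still between calls to the robot, and variables do not carry over. Pictures are saved under pics/ and viewed, at most 10 in all, crops included, and the job is handed in when it is done.

Besides the shell and the picture viewer there is one more tool, called after "Call:" as name(argument=value, ...), one argument or row to a line, values as JSON. play_rows: Moves the arm, as the interface text tells. Its arguments: {"type":"object","properties":{"steps":{"type":"array","items":{"type":"array","items":{"type":"array","items":{"type":"number"}}}},"gripper":{"type":"number"},"squeeze":{"type":"number"}},"required":["steps"]}

```bash
mkdir -p pics; cat > h.py <<'E'
import numpy as np,cv2
from scipy.spatial.transform import Rotation as R
from workcell import bot
def cam(n):
    c=bot.camera(n); c['f']=c['img'].shape[0]/2/np.tan(np.radians(c['vfov'])/2)
    a=np.array(c['attitude'],float); c['R']=a if a.shape==(3,3) else R.from_euler('xyz',a,degrees=True).as_matrix()
    return c
def ray(c,u,v,z):
    d=c['R']@np.array([(u-c['cx'])/c['f'],(v-c['cy'])/c['f'],1]); o=np.array(c['xyz'])
    return o+d*(z-o[2])/d[2]
def proj(c,p):
    q=c['R'].T@(np.array(p)-c['xyz']); return q[:2]/q[2]*c['f']+[c['cx'],c['cy']]
E
python3 - <<'E'
from h import *
for n in('top','side'):
    c=cam(n); cv2.imwrite(f'pics/{n}0.png',c['img']); print(n,c['vfov'],c['cx'],c['cy'],c['xyz'],c['attitude'],proj(c,[.5,0,0]))
print(bot.get_obs())
E
```

```text
top 47.92732626865568 283.18452175912125 210.50791671198314 [ 0.30064296 -0.0133974   1.23018517] [-1.67000070e+02  3.55578149e-02 -9.09284546e+01] [277.15725966 241.93953703]
side 43.60343199155524 279.1550585888946 211.07779016983264 [0.14728455 1.24695438 0.85822348] [-119.96295608    1.09566959 -162.64432821] [296.66642752 243.52441075]
{'time': 0.1, 'q': array([-6.80093003e+01,  5.00852594e+00,  1.00389463e+01,  9.51002191e+01,
        8.11468894e-04,  8.99993671e+01]), 'qd': array([ 0.03385068, -0.07061655,  0.13396742,  0.12231666,  0.01646144,
        0.02120867]), 'joint_efforts': array([-2.43284740e-03, -5.21563447e+01,  4.65652013e+01,  1.60607463e-02,
       -9.95236678e-05,  3.74374213e-05]), 'ee_pos': array([ 0.20586203, -0.50975267,  0.19944803]), 'tcp_rot': array([-1.79930201e+02, -8.12239356e-04,  2.19913316e+01]), 'wrist_force': array([-0.2300439 ,  0.52420574, -0.58509379]), 'torque': array([-0.05097779, -0.01535324,  0.04953313]), 'grasp_force': 0.0, 'opening': 0.08570487592472698}
```

View pics/top0.png

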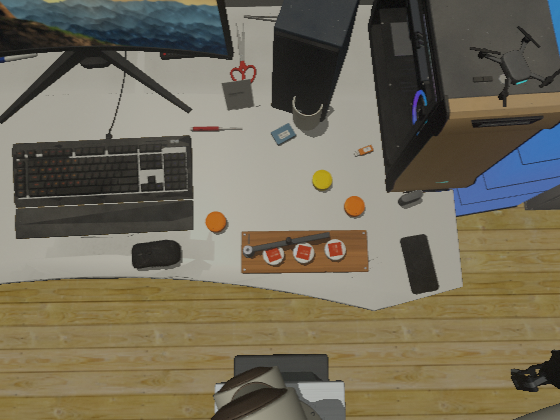

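View pics/side0.png

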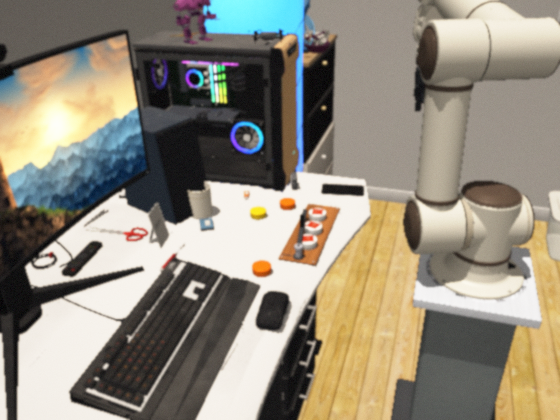

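The top view shows the board at about (241–368, 231–273), the tins near (273,256), (304,254) and (335,250), the hinge at about (248,251) and the knob near (289,240). The yellow and orange look-alikes lie clear of the board.

```bash
python3 - <<'E'
from h import *
c=cam('top'); im=c['img']; cr=im[222:282,232:378]
cv2.imwrite('pics/crop.png',cv2.resize(cr,None,fx=5,fy=5,interpolation=cv2.INTER_CUBIC))
hsv=cv2.cvtColor(im,cv2.COLOR_BGR2HSV).astype(int); H,S,V=hsv[...,0],hsv[...,1],hsv[...,2]
roi=np.zeros(H.shape,bool); roi[226:280,236:374]=1
wood=roi&(S>70)&(V>50)&(H<25)
k=np.argwhere(wood)[:,::-1].astype(np.float32)
m=cv2.morphologyEx(wood.astype(np.uint8),cv2.MORPH_CLOSE,np.ones((15,15)))
cs,_=cv2.findContours(m,0,1); b=max(cs,key=cv2.contourArea)
w=np.array([ray(c,*p,0.008)[:2] for p in b[:,0].astype(float)],np.float32)
r=cv2.minAreaRect(w*1000); print('board',r)
# red labels
red=roi&((H>170)|(H<6))&(S>150)&(V>120)
n,l,s,ce=cv2.connectedComponentsWithStats(red.astype(np.uint8))
for i in range(1,n):
    if s[i,4]>20: print('label',ce[i],s[i],ray(c,*ce[i],.031))
wh=roi&(S<60)&(V>150)
n,l,s,ce=cv2.connectedComponentsWithStats(((wh|red)).astype(np.uint8))
for i in range(1,n):
    if s[i,4]>20: print('tin',ce[i],s[i],ray(c,*ce[i],.031))
E
```

```text
board ((473.53509521484375, -70.17759704589844), (329.3271789550781, 109.8128890991211), 89.7750244140625)
tin [305.32078313 255.61144578] [ 236  226  138   54 1992] [ 0.45858894 -0.07163699  0.031     ]
tin [334.4964539  248.75886525] [325 239  21  20 141] [ 0.47496315 -0.14669451  0.031     ]
tin [303.14503817 252.69465649] [293 243  21  20 131] [ 0.46615235 -0.06628489  0.031     ]
tin [246.83870968 249.41935484] [244 246   7   8  31] [0.47691425 0.07741618 0.031     ]
tin [273.25742574 257.05940594] [263 248  21  16 101] [0.45621673 0.01011292 0.031     ]
```

View pics/crop.png

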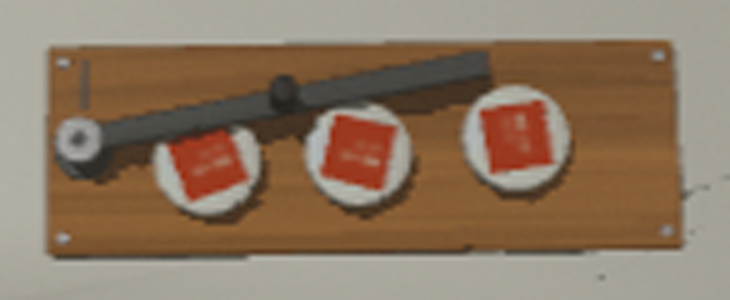

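```bash
python3 - <<'E'
from h import *
c=cam('top'); im=c['img']
for n,u,v,z in[('knob',288.8,239.6,.084),('posttop',248,249.8,.05),('tip',329.6,235,.044),('R',335.2,249.6,.031),('M',303.6,253.2,.031),('L',273.6,255,.031),('mark1',249,234,.008),('mark2',248.6,243,.008)]:
    print(n,ray(c,u,v,z).round(4))
for u,v in[(58/5,47/5),(675/5,42/5),(682/5,246/5),(50/5,255/5)]: print('corner',ray(c,u+232,v+222,.008).round(4))
for n,r in[('screws',[(63,62),(658,55),(666,231),(63,238)])]:
    for u,v in r: print(ray(c,u/5+232,v/5+222,.008).round(4))
s=cam('side');
for p in [(.484,-.028,.084),(.473,.075,.05)]: print('side',proj(s,p))
cv2.imwrite('pics/s1.png',cv2.resize(s['img'][190:280,260:370],None,fx=6,fy=6,interpolation=cv2.INTER_CUBIC))
E
```

```text
knob [ 0.4917 -0.0296  0.084 ]
posttop [0.4731 0.0731 0.05  ]
tip [ 0.5085 -0.1342  0.044 ]
R [ 0.4728 -0.1484  0.031 ]
M [ 0.4648 -0.0674  0.031 ]
L [0.4615 0.0092 0.031 ]
mark1 [0.521  0.0735 0.008 ]
mark2 [0.4971 0.0746 0.008 ]
corner [0.5281 0.0877 0.008 ]
corner [ 0.5255 -0.2367  0.008 ]
corner [ 0.4186 -0.2343  0.008 ]
corner [0.4193 0.0916 0.008 ]
[0.5201 0.0851 0.008 ]
[ 0.5187 -0.2273  0.008 ]
[ 0.4265 -0.2264  0.008 ]
[0.4279 0.0849 0.008 ]
side [304.49860644 215.10317685]
side [298.676517 244.32413 ]
```

View pics/s1.png

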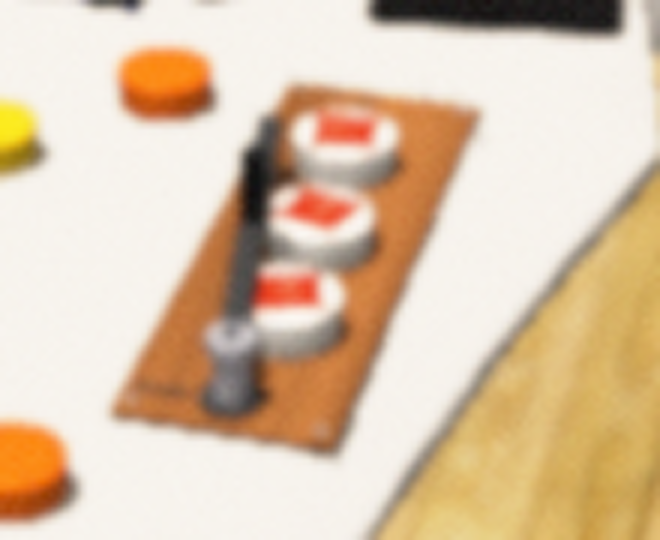

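The side view agrees with the top one: knob top at about (302.5, 215), and the tins stand clear of it. I'll turn to yaw 90° and travel above the knob.

Call:
play_rows(
  steps=[
    [[0,0,0,-0.1187],[0,0,0,-0.1187],[0,0,0,-0.1187],[0,0,0,-0.1187],[0,0,0,-0.1187]],
  ],
  gripper=0.0854,
  squeeze=25,
)

```text
time: 0.67
ee_pos: [0.2059, -0.5099, 0.2]
tcp_rot: [-180.0, -0.0, 56.3]
wrist_force: [0.1, 0.9, 0.5]
opening: 0.0853
grasp_force: 0.0
```

Call:
play_rows(
  steps=[
    [[0,0,0,-0.1187],[0,0,0,-0.1187],[0,0,0,-0.1187],[0,0,0,-0.1187],[0,0,0,-0.1187]],
  ],
)

```text
time: 1.08
ee_pos: [0.2059, -0.5099, 0.2]
tcp_rot: [-180.0, -0.0, 90.3]
wrist_force: [0.2, -0.2, 0.2]
opening: 0.0853
grasp_force: 0.0
```

Call:
play_rows(
  steps=[
    [[0.032,0.019,0,0],[0.032,0.019,0,0],[0.032,0.019,0,0],[0.032,0.019,0,0],[0.032,0.019,0,0]],
  ],
)

```text
time: 1.5
ee_pos: [0.3013, -0.3485, 0.2]
tcp_rot: [180.0, 0.0, 90.0]
wrist_force: [0.8, -0.5, 0.6]
opening: 0.0856
grasp_force: 0.0
```

Call:
play_rows(
  steps=[
    [[0.032,0.019,0,0],[0.032,0.019,0,0],[0.032,0.019,0,0],[0.032,0.019,0,0],[0.032,0.019,0,0]],
  ],
)

```text
time: 1.92
ee_pos: [0.3964, -0.1883, 0.2002]
tcp_rot: [180.0, 0.0, 90.0]
wrist_force: [1.1, -1.5, 0.3]
opening: 0.0857
grasp_force: 0.0
```

Call:
play_rows(
  steps=[
    [[0.032,0.019,0,0],[0.032,0.019,0,0],[0.032,0.019,0,0],[0.032,0.019,0,0],[0.032,0.019,0,0]],
  ],
)

```text
time: 2.33
ee_pos: [0.4915, -0.0281, 0.2002]
tcp_rot: [180.0, 0.0, 90.0]
wrist_force: [1.2, -0.5, -0.2]
opening: 0.0852
grasp_force: 0.0
```

Call:
play_rows(
  steps=[
    [[-0.0015,0,0.036,0],[0,0,0.036,0],[0,0,0.036,0],[0,0,0.032,0],[0,0,0,0]],
  ],
)

```text
time: 2.75
ee_pos: [0.4872, -0.0311, 0.0537]
tcp_rot: [-179.5, -0.0, 90.0]
wrist_force: [-0.9, 0.0, -1.1]
opening: 0.0853
grasp_force: 0.0
```

Call:
play_rows(
  steps=[
    [[0,0,0,0],[0,0,0,0],[0,0,0,0],[0,0,0,0],[0,0,0,0]],
  ],
  gripper=0.008,
)

```text
time: 3.17
ee_pos: [0.4919, -0.0316, 0.0617]
tcp_rot: [179.9, 0.0, 90.0]
wrist_force: [0.1, -0.8, 0.2]
opening: 0.026
grasp_force: 0.0
```

Call:
play_rows(
  steps=[
    [[0,0,0,0],[0,0,0,0],[0,0,0,0],[0,0,0,0],[0,0,0,0]],
  ],
)

```text
time: 3.58
ee_pos: [0.4909, -0.0315, 0.0601]
tcp_rot: [-180.0, -0.0, 90.0]
wrist_force: [0.6, 0.2, -0.2]
opening: 0.0078
grasp_force: 0.0
```

The fingers closed to 8 mm with no force, so they missed the knob. I'll look.

```bash
python3 - <<'E'
from h import *
c=cam('top');s=cam('side')
a=cv2.resize(c['img'][190:290,230:380],(600,400),interpolation=cv2.INTER_CUBIC)
b=cv2.resize(s['img'][170:270,250:350],(400,400),interpolation=cv2.INTER_CUBIC)
cv2.imwrite('pics/m.png',cv2.resize(np.hstack([a,b]),(800,320)))
print(bot.get_obs()['ee_pos'],proj(c,[.491,-.031,.06]),proj(s,[.491,-.031,.06]))
E
```

```text
[ 0.4909261  -0.03148975  0.06007116] [289.27162927 241.45831691] [302.41902356 221.32224469]
```

View pics/m.png

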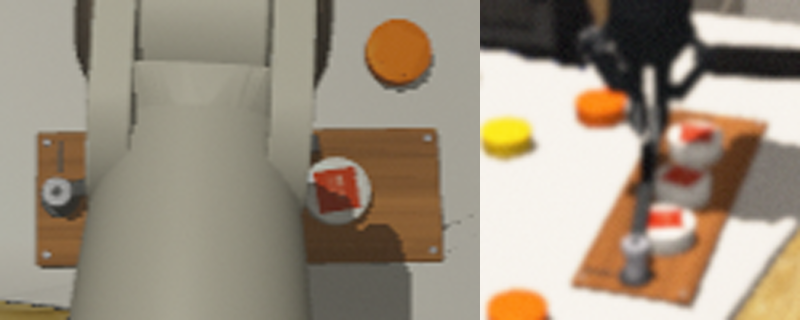

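```bash
python3 - <<'E'
from h import *
s=cam('side')
print(bot.get_obs())
cv2.imwrite('pics/m2.png',cv2.resize(s['img'][180:250,265:345],None,fx=8,fy=8,interpolation=cv2.INTER_NEAREST))
E
```

```text
{'time': 3.7333, 'q': array([-3.66775995e+00, -3.37690995e+00, -1.38547407e+01,  7.95292183e+01,
        1.33171795e-05,  8.63324468e+01]), 'qd': array([-0.01446203, -0.1370835 , -0.00893467,  0.01613697, -0.0060567 ,
        0.00299128]), 'joint_efforts': array([-1.63193112e-03, -4.30510247e+01,  4.67827499e+01,  4.05660146e-03,
       -5.82220923e-05, -5.57763474e-05]), 'ee_pos': array([ 0.49090435, -0.03146791,  0.0600222 ]), 'tcp_rot': array([-1.79992966e+02, -4.64198620e-04,  8.99997932e+01]), 'wrist_force': array([-0.63474373,  1.08096655, -0.0635885 ]), 'torque': array([0.01334158, 0.03907143, 0.0017527 ]), 'grasp_force': 0.0, 'opening': 0.007729835294601785}
```

View pics/m2.png

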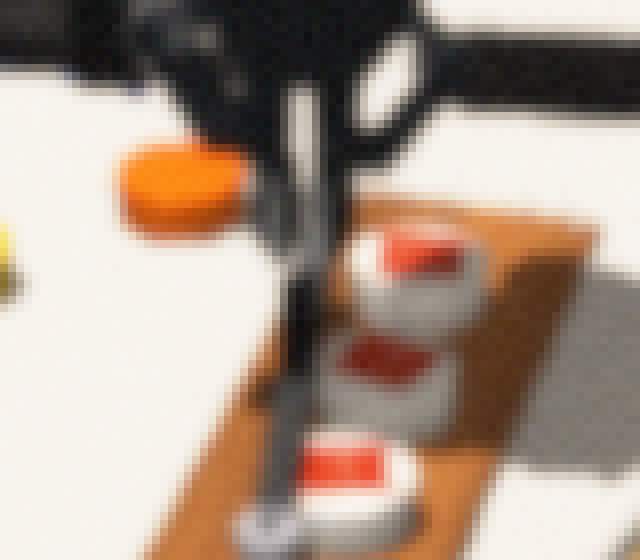

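Call:
play_rows(
  steps=[
    [[0,0,-0.03,0],[0,0,-0.03,0],[0,0,0,0],[0,0,0,0],[0,0,0,0]],
  ],
)

```text
time: 4.15
ee_pos: [0.4909, -0.0315, 0.1197]
tcp_rot: [-180.0, -0.0, 90.0]
wrist_force: [-0.4, -0.3, -1.1]
opening: 0.0078
grasp_force: 0.0
```

```bash
python3 - <<'E'
from h import *
s=cam('side'); p=bot.get_obs()['ee_pos']
print(p,(proj(s,p)-[265,160])*8)
cv2.imwrite('pics/m3.png',cv2.resize(s['img'][160:235,265:345],None,fx=8,fy=8,interpolation=cv2.INTER_NEAREST))
E
```

```text
[ 0.49056169 -0.0314531   0.11915974] [301.34869408 349.60149205]
```

View pics/m3.png

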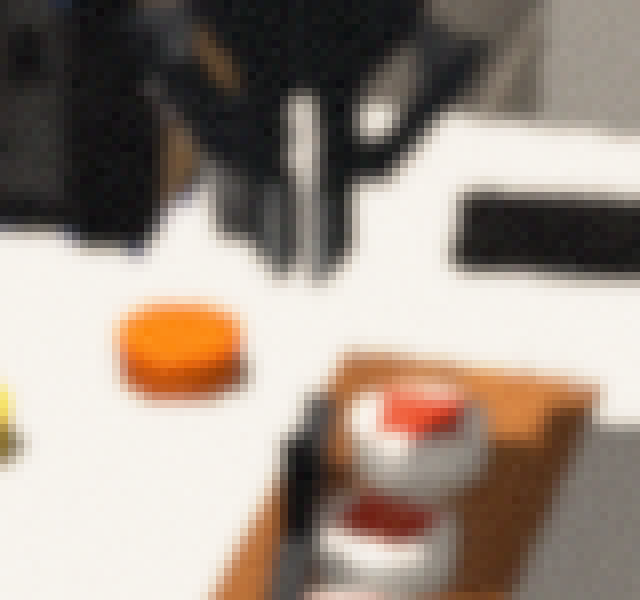

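The fingertips appear at row 280 of the crop, while the reported TCP projects to row 350. So the tips sit about 27 mm higher than the reported TCP, and they closed above the knob. I'll go about 24 mm lower.

Call:
play_rows(
  steps=[
    [[0.0015,0.001,0,0],[0,0,0,0],[0,0,0,0],[0,0,0,0],[0,0,0,0]],
  ],
  gripper=0.06,
)

```text
time: 4.62
ee_pos: [0.4918, -0.03, 0.1198]
tcp_rot: [-180.0, -0.0, 90.0]
wrist_force: [0.0, -0.2, -0.1]
opening: 0.0601
grasp_force: 0.0
```

Call:
play_rows(
  steps=[
    [[0,0,0.028,0],[0,0,0.028,0],[0,0,0.02,0],[0,0,0.008,0],[0,0,0,0]],
  ],
)

```text
time: 5.03
ee_pos: [0.4906, -0.0299, 0.0343]
tcp_rot: [-179.8, -0.0, 90.0]
wrist_force: [-0.4, -0.4, -0.0]
opening: 0.0602
grasp_force: 0.0
```

Call:
play_rows(
  steps=[
    [[0,0,0,0],[0,0,0,0],[0,0,0,0],[0,0,0,0],[0,0,0,0]],
  ],
  gripper=0.006,
)

```text
time: 5.45
ee_pos: [0.4927, -0.03, 0.0374]
tcp_rot: [179.9, 0.0, 90.0]
wrist_force: [0.9, -0.4, 5.5]
opening: 0.0127
grasp_force: 24.5
```

Call:
play_rows(
  steps=[
    [[0,0,0,0],[0,0,0,0],[0,0,0,0],[0,0,0,0],[0,0,0,0]],
  ],
)

```text
time: 5.87
ee_pos: [0.4927, -0.0301, 0.0374]
tcp_rot: [179.9, 0.0, 90.0]
wrist_force: [-0.1, -0.4, 7.1]
opening: 0.0129
grasp_force: 24.6
```

The knob is held at 13 mm opening with 24.6 N. Next I'll lead it round the arc.

Call:
play_rows(
  steps=[
    [[0.0016,0.0071,-0.001,0],[0.002,0.007,0,0],[0.0025,0.0068,0,0],[0.003,0.0067,0,0],[0.0035,0.0064,0,0]],
  ],
)

```text
time: 6.28
ee_pos: [0.5268, -0.0171, 0.0374]
tcp_rot: [180.0, -0.0, 90.0]
wrist_force: [-4.3, -2.1, 5.1]
opening: 0.0128
grasp_force: 25.2
```

Call:
play_rows(
  steps=[
    [[0.0039,0.0062,0,0],[0.0043,0.0059,0,0],[0.0047,0.0056,0,0],[0.0051,0.0052,0,0],[0.0054,0.0049,0,0]],
  ],
)

```text
time: 6.7
ee_pos: [0.5542, 0.0068, 0.0373]
tcp_rot: [-180.0, -0.0, 90.0]
wrist_force: [-5.4, 2.2, 7.2]
opening: 0.0127
grasp_force: 25.6
```

Call:
play_rows(
  steps=[
    [[0.0058,0.0045,0,0],[0.0061,0.0041,0,0],[0.0063,0.0036,0,0],[0.0066,0.0032,0,0],[0.0068,0.0027,0,0]],
  ],
)

```text
time: 7.12
ee_pos: [0.5721, 0.0384, 0.0373]
tcp_rot: [-180.0, -0.0, 90.0]
wrist_force: [-4.4, -0.5, 6.4]
opening: 0.0127
grasp_force: 25.4
```

Call:
play_rows(
  steps=[
    [[0.0069,0.0023,0,0],[0.0071,0.0018,0,0],[0.0072,0.0013,0,0],[0.0073,0.0008,0,0],[0.0073,0.0003,0,0]],
  ],
)

```text
time: 7.53
ee_pos: [0.5794, 0.074, 0.0373]
tcp_rot: [179.9, 0.0, 90.0]
wrist_force: [0.6, -1.9, 4.1]
opening: 0.0127
grasp_force: 25.2
```

Call:
play_rows(
  steps=[
    [[0,0,0,0],[0,0,0,0],[0,0,0,0],[0,0,0,0],[0,0,0,0]],
  ],
)

```text
time: 7.95
ee_pos: [0.5793, 0.0734, 0.0373]
tcp_rot: [179.9, -0.0, 90.0]
wrist_force: [5.6, 1.0, 2.6]
opening: 0.0125
grasp_force: 25.1
```

Call:
play_rows(
  steps=[
    [[0,0,0,0],[0,0,0,0],[0,0,0,0],[0,0,0,0],[0,0,0,0]],
  ],
  gripper=0.0854,
)

```text
time: 8.37
ee_pos: [0.578, 0.0733, 0.0368]
tcp_rot: [-179.9, 0.0, 90.0]
wrist_force: [-0.2, 0.1, -0.2]
opening: 0.0726
grasp_force: 0.0
```

Call:
play_rows(
  steps=[
    [[0,0,-0.03,0],[0,0,-0.03,0],[0,0,-0.03,0],[0,0,-0.03,0],[0,0,0,0]],
  ],
)

```text
time: 8.78
ee_pos: [0.5802, 0.0736, 0.1635]
tcp_rot: [179.5, -0.1, 90.0]
wrist_force: [1.3, 0.6, -0.1]
opening: 0.0854
grasp_force: 0.0
```

Call:
play_rows(
  steps=[
    [[-0.037,-0.0178,0,0],[-0.037,-0.0178,0,0],[-0.037,-0.0178,0,0],[-0.037,-0.0178,0,0],[-0.037,-0.0178,0,0]],
  ],
)

```text
time: 9.2
ee_pos: [0.4881, -0.1129, 0.1569]
tcp_rot: [180.0, 0.0, 90.0]
wrist_force: [1.3, -1.5, -0.5]
opening: 0.0852
grasp_force: 0.0
```

Call:
play_rows(
  steps=[
    [[-0.037,-0.0178,0,0],[0,0,0,0],[0,0,0,0],[0,0,0,0],[0,0,0,0]],
  ],
)

```text
time: 9.62
ee_pos: [0.472, -0.1477, 0.1569]
tcp_rot: [-180.0, -0.0, 90.1]
wrist_force: [-0.1, 0.5, 0.6]
opening: 0.0853
grasp_force: 0.0
```

```bash
python3 - <<'E'
from h import *
c=cam('top');s=cam('side'); p=bot.get_obs()['ee_pos']; print(p,(proj(s,p)-[250,160])*4)
a=cv2.resize(c['img'][160:280,230:345],None,fx=4,fy=4,interpolation=cv2.INTER_CUBIC)
b=cv2.resize(s['img'][160:280,250:330],None,fx=4,fy=4,interpolation=cv2.INTER_CUBIC)
cv2.imwrite('pics/k.png',np.hstack([a,b]))
E
```

```text
[ 0.47204714 -0.14744254  0.15690392] [274.6539846   62.15388604]
```

View pics/k.png

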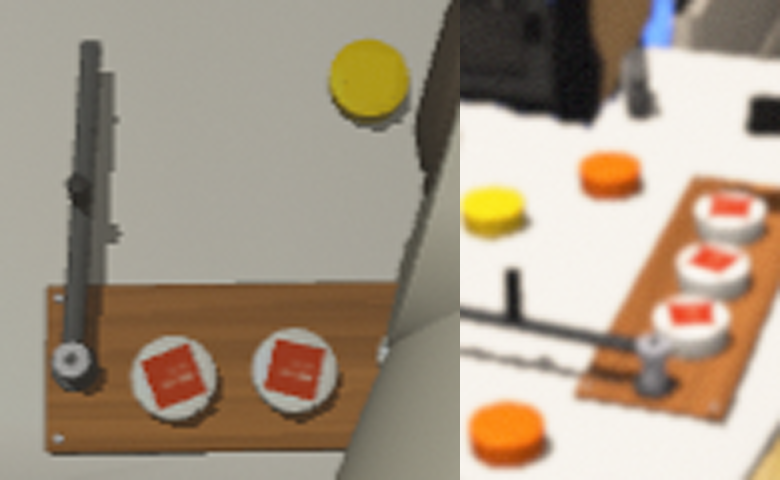

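The keeper now stands at a right angle: the top view shows the bar from (72,360) to (90,42) in the crop, and the small slant is perspective. All three tins are standing. Next I'll descend on the right tin.

Call:
play_rows(
  steps=[
    [[-0.001,0.001,0.036,0],[0,0,0.036,0],[0,0,0.036,0],[0,0,0.024,0],[0,0,0.01,0]],
  ],
)

```text
time: 10.13
ee_pos: [0.4708, -0.1479, 0.0111]
tcp_rot: [-179.7, -0.1, 90.1]
wrist_force: [-0.8, -0.2, -0.1]
opening: 0.0853
grasp_force: 0.0
```

Call:
play_rows(
  steps=[
    [[0,0,0.006,0],[0,0,0.006,0],[0,0,0.005,0],[0,0,0.004,0],[0,0,0,0]],
  ],
)

```text
time: 10.55
ee_pos: [0.4729, -0.1496, -0.0057]
tcp_rot: [180.0, 0.0, 90.0]
wrist_force: [0.8, -0.0, 0.0]
opening: 0.0853
grasp_force: 0.0
```

```bash
python3 - <<'E'
from h import *
s=cam('side'); p=bot.get_obs()['ee_pos']; print(p,bot.get_obs()['wrist_force'],(proj(s,[.473,-.148,.008])-[280,170])*8)
cv2.imwrite('pics/t.png',cv2.resize(s['img'][170:235,280:360],None,fx=8,fy=8,interpolation=cv2.INTER_CUBIC))
E
```

```text
[ 0.47287006 -0.14967295 -0.00543478] [-0.10181491  0.27791219  0.63373946] [300.34520464 382.24335049]
```

View pics/t.png

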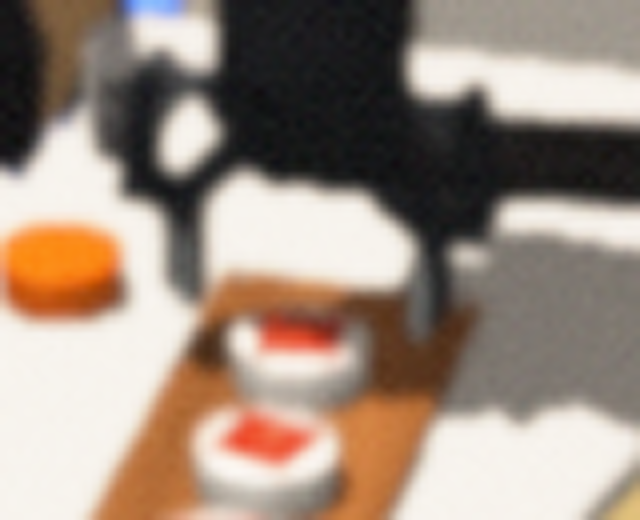

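The tips are at (185,295) and (422,335), centred on the tin but at z of about 36 mm, which is level with its top. I'll go 15 mm lower, then grip.

Call:
play_rows(
  steps=[
    [[0,0,0.005,0],[0,0,0.005,0],[0,0,0.004,0],[0,0,0.001,0],[0,0,0,0]],
  ],
)

```text
time: 11.02
ee_pos: [0.4722, -0.1495, -0.0215]
tcp_rot: [-180.0, -0.0, 90.0]
wrist_force: [-0.7, -1.3, 0.0]
opening: 0.0853
grasp_force: 0.0
```

Call:
play_rows(
  steps=[
    [[0,0,0,0],[0,0,0,0],[0,0,0,0],[0,0,0,0],[0,0,0,0]],
  ],
  gripper=0.045,
  squeeze=30,
)

```text
time: 11.43
ee_pos: [0.4729, -0.1497, -0.0204]
tcp_rot: [180.0, 0.0, 90.0]
wrist_force: [-1.0, 0.5, 4.1]
opening: 0.0504
grasp_force: 31.5
```

Call:
play_rows(
  steps=[
    [[0,0,0,0],[0,0,0,0],[0,0,0,0],[0,0,0,0],[0,0,0,0]],
  ],
)

```text
time: 11.85
ee_pos: [0.4729, -0.1497, -0.0204]
tcp_rot: [180.0, 0.0, 90.0]
wrist_force: [-0.6, 0.3, 4.4]
opening: 0.0504
grasp_force: 31.6
```

Call:
play_rows(
  steps=[
    [[0,0,-0.006,0],[0,0,-0.012,0],[0,0,-0.012,0],[0,0,-0.01,0],[0,0,0,0]],
  ],
)

```text
time: 12.27
ee_pos: [0.4741, -0.1501, 0.0221]
tcp_rot: [179.8, 0.1, 90.0]
wrist_force: [1.1, 0.7, -0.9]
opening: 0.0501
grasp_force: 31.5
```

Call:
play_rows(
  steps=[
    [[0,0,0,0],[0,0,0,0],[0,0,0,0],[0,0,0,0],[0,0,0,0]],
  ],
)

```text
time: 12.68
ee_pos: [0.4722, -0.1495, 0.0186]
tcp_rot: [-180.0, -0.0, 90.0]
wrist_force: [-1.2, 0.2, -0.2]
opening: 0.0507
grasp_force: 31.5
```

```bash
python3 - <<'E'
from h import *
f=[]
for i in range(8):
    c=cam('top'); o=bot.get_obs(); f.append(o['wrist_force'])
print(np.mean(f,0),np.std(f,0),o['ee_pos'],o['opening'],o['grasp_force'],o['joint_efforts'])
E
```

```text
[ 0.218461   -0.0505667  -0.63042889] [0.45594263 0.3897626  0.53019594] [ 0.47253806 -0.1496162   0.01908301] 0.050260122143501396 31.525627748924308 [ 2.27639230e-04 -4.43662977e+01  4.65913117e+01  2.42207621e-03
  1.85997225e-03  2.85163048e-05]
```

```bash
cat > w.py <<'E'
from h import *
f=[];t=[]
for i in range(16):
    s=cam('side'); o=bot.get_obs(); f.append(o['wrist_force'][2]); t.append(o['joint_efforts'][1:3])
print('Fz',np.mean(f),np.std(f)/4,'tau',np.mean(t,0),'q',o['q'].round(2),o['time'])
h=cv2.cvtColor(s['img'],cv2.COLOR_BGR2HSV); H,S,V=cv2.split(h)
m=(((H>170)|(H<5))&(S>120)&(V>60)).astype(np.uint8); m[:190]=0;m[265:]=0;m[:,:295]=0;m[:,350:]=0
n,l,st,ce=cv2.connectedComponentsWithStats(m)
print([(ce[i].round(1),st[i,4]) for i in range(1,n) if st[i,4]>8])
E
python3 w.py
```

```text
Fz -0.7857373063674659 0.13407662298726758 tau [-44.38945726  46.61157779] q [-17.57  -2.   -17.09  74.9    0.    72.43] 13.8833
[(array([319.3, 200.6]), np.int32(14))]
```

The right tin is lifted, with its label up 11 px (about 39 mm), and weighs about 0.75 N, so it is light. I'll set it back and go to the middle one.

Call:
play_rows(
  steps=[
    [[0,0,0.012,0],[0,0,0.012,0],[0,0,0.009,0],[0,0,0.004,0],[0,0,0.002,0]],
  ],
)

```text
time: 14.3
ee_pos: [0.4713, -0.1492, -0.0205]
tcp_rot: [-179.9, -0.0, 90.0]
wrist_force: [-13.0, 3.3, 24.0]
opening: 0.0504
grasp_force: 33.6
```

Call:
play_rows(
  steps=[
    [[0,0,0.0005,0],[0,0,0,0],[0,0,0,0],[0,0,0,0],[0,0,0,0]],
  ],
)

```text
time: 14.72
ee_pos: [0.4719, -0.1494, -0.0204]
tcp_rot: [-179.9, -0.0, 90.0]
wrist_force: [-5.6, 1.4, 7.1]
opening: 0.0505
grasp_force: 32.0
```

Call:
play_rows(
  steps=[
    [[0,0,0,0],[0,0,0,0],[0,0,0,0],[0,0,0,0],[0,0,0,0]],
  ],
  gripper=0.0854,
)

```text
time: 15.13
ee_pos: [0.4726, -0.1496, -0.0206]
tcp_rot: [-180.0, -0.0, 90.0]
wrist_force: [-0.2, -0.0, -0.7]
opening: 0.0856
grasp_force: 0.0
```

Call:
play_rows(
  steps=[
    [[0,0,0,0],[0,0,-0.02,0],[0,0,-0.03,0],[0,0,-0.01,0],[0,0,0,0]],
  ],
)

```text
time: 15.55
ee_pos: [0.4743, -0.1502, 0.0425]
tcp_rot: [179.7, 0.1, 90.0]
wrist_force: [0.5, 0.3, -0.4]
opening: 0.0857
grasp_force: 0.0
```

Call:
play_rows(
  steps=[
    [[0.02,-0.002,0,0],[0.025,-0.002,0,0],[0.025,-0.002,0,0],[0.012,-0.002,0,0],[0,0,0,0]],
  ],
)

```text
time: 15.97
ee_pos: [0.4639, -0.0658, 0.0387]
tcp_rot: [-179.9, -0.0, 90.1]
wrist_force: [0.1, 0.8, -0.3]
opening: 0.085
grasp_force: 0.0
```

Call:
play_rows(
  steps=[
    [[0,0,0.015,0],[0,0,0.02,0],[0,0,0.015,0],[0,0,0.007,0],[0,0,0.003,0]],
  ],
)

```text
time: 16.38
ee_pos: [0.4636, -0.068, -0.022]
tcp_rot: [-179.9, -0.0, 90.0]
wrist_force: [-0.3, 0.0, 0.9]
opening: 0.0854
grasp_force: 0.0
```

Call:
play_rows(
  steps=[
    [[0,0,0,0],[0,0,0,0],[0,0,0,0],[0,0,0,0],[0,0,0,0]],
  ],
  gripper=0.045,
)

```text
time: 16.8
ee_pos: [0.4655, -0.0679, -0.0191]
tcp_rot: [179.9, 0.0, 90.0]
wrist_force: [-1.7, -1.1, 6.3]
opening: 0.0498
grasp_force: 30.7
```

Call:
play_rows(
  steps=[
    [[0,0,0,0],[0,0,0,0],[0,0,0,0],[0,0,0,0],[0,0,0,0]],
  ],
)

```text
time: 17.22
ee_pos: [0.4654, -0.0679, -0.0191]
tcp_rot: [179.9, 0.0, 90.0]
wrist_force: [0.0, -0.8, 6.3]
opening: 0.0505
grasp_force: 30.8
```

Call:
play_rows(
  steps=[
    [[0,0,-0.006,0],[0,0,-0.012,0],[0,0,-0.012,0],[0,0,-0.01,0],[0,0,0,0]],
  ],
)

```text
time: 17.63
ee_pos: [0.4661, -0.0678, 0.0226]
tcp_rot: [179.8, 0.0, 90.0]
wrist_force: [0.1, -0.2, -0.7]
opening: 0.0499
grasp_force: 31.4
```

Call:
play_rows(
  steps=[
    [[0,0,0,0],[0,0,0,0],[0,0,0,0],[0,0,0,0],[0,0,0,0]],
  ],
)

```text
time: 18.05
ee_pos: [0.4642, -0.0675, 0.0191]
tcp_rot: [-180.0, -0.0, 90.0]
wrist_force: [-0.3, -0.0, -0.7]
opening: 0.0502
grasp_force: 31.4
```

```bash
python3 w.py
```

```text
Fz -0.9519538753100696 0.09229277719668098 tau [-40.43170407  46.70693502] q [ -8.28  -5.64 -20.48  75.16  -0.    81.72] 18.85
[(array([317.5, 213.4]), np.int32(10))]
```

The middle tin weighs about 0.95 N, also light. Setting it back and going to the left one.

Call:
play_rows(
  steps=[
    [[0,0,0.012,0],[0,0,0.012,0],[0,0,0.009,0],[0,0,0.004,0],[0,0,0.002,0]],
  ],
)

```text
time: 19.27
ee_pos: [0.4633, -0.0674, -0.0194]
tcp_rot: [-179.9, -0.0, 90.0]
wrist_force: [-16.0, 2.6, 32.9]
opening: 0.0503
grasp_force: 34.1
```

Call:
play_rows(
  steps=[
    [[0,0,0.0005,0],[0,0,0,0],[0,0,0,0],[0,0,0,0],[0,0,0,0]],
  ],
)

```text
time: 19.68
ee_pos: [0.4633, -0.0673, -0.0192]
tcp_rot: [-179.9, -0.0, 90.0]
wrist_force: [-12.0, 1.6, 17.6]
opening: 0.0498
grasp_force: 32.8
```

Call:
play_rows(
  steps=[
    [[0,0,0,0],[0,0,0,0],[0,0,0,0],[0,0,0,0],[0,0,0,0]],
  ],
  gripper=0.0854,
)

```text
time: 20.1
ee_pos: [0.4645, -0.0676, -0.0202]
tcp_rot: [-180.0, -0.0, 90.0]
wrist_force: [-0.2, -0.3, -0.7]
opening: 0.0855
grasp_force: 0.0
```

Call:
play_rows(
  steps=[
    [[0,0,0,0],[0,0,-0.02,0],[0,0,-0.03,0],[0,0,-0.01,0],[0,0,0,0]],
  ],
)

```text
time: 20.52
ee_pos: [0.4663, -0.0678, 0.0429]
tcp_rot: [179.7, 0.0, 90.0]
wrist_force: [0.9, -0.4, -0.1]
opening: 0.0852
grasp_force: 0.0
```

Call:
play_rows(
  steps=[
    [[0.02,-0.001,0,0],[0.025,0,0,0],[0.021,0,0,0],[0.011,0,0,0],[0,0,0,0]],
  ],
)

```text
time: 20.93
ee_pos: [0.4632, 0.0109, 0.0392]
tcp_rot: [-179.9, -0.0, 90.1]
wrist_force: [-0.9, 0.4, -0.5]
opening: 0.0854
grasp_force: 0.0
```

Call:
play_rows(
  steps=[
    [[0,0,0.015,0],[0,0,0.02,0],[0,0,0.015,0],[0,0,0.007,0],[0,0,0.003,0]],
  ],
)

```text
time: 21.35
ee_pos: [0.4626, 0.0088, -0.0214]
tcp_rot: [-179.9, 0.0, 90.0]
wrist_force: [0.3, -0.2, 0.0]
opening: 0.0854
grasp_force: 0.0
```

Call:
play_rows(
  steps=[
    [[0,0,0,0],[0,0,0,0],[0,0,0,0],[0,0,0,0],[0,0,0,0]],
  ],
  gripper=0.045,
)

```text
time: 21.77
ee_pos: [0.4644, 0.0093, -0.0187]
tcp_rot: [179.9, 0.0, 90.0]
wrist_force: [-1.1, -1.4, 6.6]
opening: 0.0502
grasp_force: 31.2
```

Call:
play_rows(
  steps=[
    [[0,0,0,0],[0,0,0,0],[0,0,0,0],[0,0,0,0],[0,0,0,0]],
  ],
)

```text
time: 22.18
ee_pos: [0.4644, 0.0092, -0.0187]
tcp_rot: [179.9, 0.0, 90.0]
wrist_force: [-0.1, -2.3, 6.1]
opening: 0.0503
grasp_force: 31.2
```

Call:
play_rows(
  steps=[
    [[0,0,-0.006,0],[0,0,-0.012,0],[0,0,-0.012,0],[0,0,-0.01,0],[0,0,0,0]],
  ],
)

```text
time: 22.6
ee_pos: [0.4651, 0.0095, 0.0231]
tcp_rot: [179.8, -0.0, 90.0]
wrist_force: [0.6, 0.4, -2.7]
opening: 0.0499
grasp_force: 32.0
```

Call:
play_rows(
  steps=[
    [[0,0,0,0],[0,0,0,0],[0,0,0,0],[0,0,0,0],[0,0,0,0]],
  ],
)

```text
time: 23.02
ee_pos: [0.4632, 0.0094, 0.0196]
tcp_rot: [-180.0, 0.0, 90.0]
wrist_force: [-0.4, -0.2, -3.2]
opening: 0.0503
grasp_force: 32.0
```

```bash
python3 w.py
```

```text
Fz -3.0451600391117646 0.10841811559862936 tau [-40.50169788  47.790507  ] q [  1.16  -6.47 -21.18  75.29  -0.    91.16] 23.8167
[(array([320. , 211.7]), np.int32(9)), (array([310.8, 226.1]), np.int32(11))]
```

The left tin weighs 3.05 N, so it is the full one. I'll raise it another 110 mm with a firmer grip, so it ends about 15 cm above the board.

Call:
play_rows(
  steps=[
    [[0,0,-0.01,0],[0,0,-0.015,0],[0,0,-0.02,0],[0,0,-0.02,0],[0,0,-0.02,0]],
  ],
  squeeze=40,
)

```text
time: 24.23
ee_pos: [0.4635, 0.0094, 0.1068]
tcp_rot: [180.0, -0.0, 90.0]
wrist_force: [0.6, 0.3, -2.7]
opening: 0.0498
grasp_force: 42.9
```

Call:
play_rows(
  steps=[
    [[0,0,-0.015,0],[0,0,-0.01,0],[0,0,0,0],[0,0,0,0],[0,0,0,0]],
  ],
)

```text
time: 24.65
ee_pos: [0.4632, 0.0094, 0.1292]
tcp_rot: [-179.9, 0.0, 90.0]
wrist_force: [-0.6, -0.0, -3.5]
opening: 0.0497
grasp_force: 43.1
```

Call:
play_rows(
  steps=[
    [[0,0,0,0],[0,0,0,0],[0,0,0,0],[0,0,0,0],[0,0,0,0]],
  ],
)

```text
time: 25.07
ee_pos: [0.4634, 0.0094, 0.1299]
tcp_rot: [-180.0, -0.0, 90.0]
wrist_force: [-0.3, 1.5, -3.3]
opening: 0.0499
grasp_force: 43.1
```

```bash
python3 - <<'E'
from h import *
c=cam('top');s=cam('side'); print(bot.get_obs()['ee_pos'],bot.get_obs()['wrist_force'])
a=cv2.resize(c['img'][150:290,200:390],(480,354),interpolation=cv2.INTER_CUBIC)
b=cv2.resize(s['img'][130:270,240:360],(303,354),interpolation=cv2.INTER_CUBIC)
cv2.imwrite('pics/end.png',np.hstack([a,b]))
E
```

```text
[0.46353043 0.00940642 0.13001286] [-0.72446299  1.32156947 -2.12023916]
```

View pics/end.png

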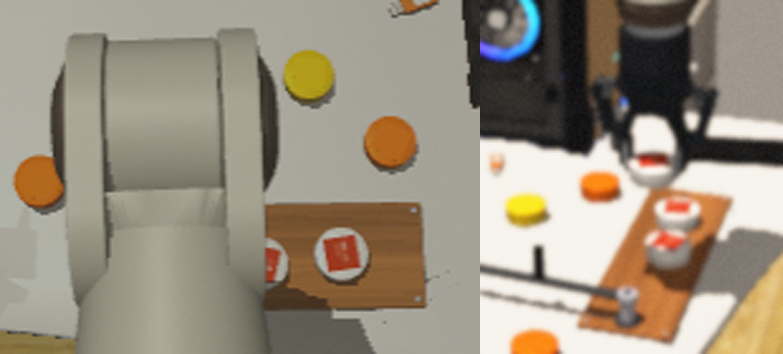

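The side view shows the heavy tin held level at (655,160), the other two standing on the board, and the keeper still out at a right angle. Handing in.

```bash
python3 -c "
from workcell import bot
print(bot.job_done())"
```

```text
the job is handed in; nothing more can be done
None
```

I handed the job in at about 25 s: the keeper is out at a right angle, the left tin (about 3.05 N, against about 0.75 N and 0.95 N) is held level about 15 cm above the board, and the two light tins are standing on the board. No pass/fail result was returned.

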